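Tighten a bench press crisscross in two passes

ROBOT

A 7-joint arm with a two-finger parallel gripper is mounted at the origin on the work surface. World frame = base frame: x ahead of the robot, y to its left, z up, the work surface at z = 0. Lengths are in m, angles in rad, forces in N, time in s.
With the tool pointing down it reaches from about 0.425 to 0.825 m from the base axis. Payload 3.6 kg.
Tool frame: the origin (TCP) lies at the very end of the fingers, on their centre line; the grasp point (between the pads) lies 19 mm behind it; z points along the fingers, y is the line along which they close (so a half turn about z gives the same grasp; the last joint's range is limited). The gripper opens to 85 mm and grips with 20 to 120 N. Pads are 22 mm wide; open, the fingers measure 114 mm over their backs; the gripper's body (76 mm by 85 mm) begins 54 mm behind the grasp point. The pads swing forward as they close: fully open they stand 13 mm farther back than shut.
Start: joints at [1.286, 0.615, -0.013, 1.423, 0.008, 1.103, -0.04], TCP at [0.166, -0.628, 0.231] pointing down, gripper open.
Joint ranges: [-3.12, 3.12], [-0.3, 2.06], [-1.34, 1.32], [0.26, 2.42], [-1.36, 4.5], [0.01, 1.98], [-2.84, 2.84]. Speed limits (rad/s): [2.79, 2.79, 3.14, 3.14, 3.14, 3.14, 3.14].

INTERFACE

Orientations are given as a unit quaternion [x, y, z, w].
In Python, from bench import bot gives the robot as it stands.
- The arm moves only by the tool arm_command, never from a script. Its argument "targets" is one flat list of numbers, 6 for each row, row after row: the shift along the world's x, y, z in m, then the turn, a rotation vector about the world's x, y, z in rad. A call has exactly 5 rows; each row shifts and turns the commanded pose from where the row before left it; what a row does not reach is not made up. A row lasts 1/12 s, in which the tool goes at most 41.7 mm and 7.16 degrees, less where a joint would pass 70% of its speed; a pose out of reach is approached as far as the arm can. A call is refused whole if a number of a shift passes 0.0417 or a number of a turn 0.125, either way. A call with a gripper value outside its range is refused whole. "jaw" is the closure in counts, from 0 (fully open) to 255 (shut), set as the call begins (left out, the last holds). The fingers move at their own pace and stop on an object; "grip_force" is the grip in N (left out, the last holds). Time passes only in rows, so rows that do not move let the fingers close, or fill a call up. It gives the time, the measured TCP pose, the force, the opening and the grip force at its end, in the units of the state.
- bot.read_state(): the state, without advancing time (a new reading comes with each control period).
- bot.capture(name): name is "scene" or "top" or "wrist"; returns the picture (400x640x3 uint8, blue, green, red); there is no depth.
- bot.camera_info(name): a dict with "fovy" (degrees; the focal length in pixels is half the picture's height over the tangent of half this angle, whatever the lens; pixels are square), "cx", "cy" (the principal point, pixels), "dist" ([k1, k2, p1, p2, k3] as OpenCV has them; the pictures are not rectified), "R" (3x3) and "t" (3): a world point X has camera coordinates R X + t. Camera axes: x right, y down, z forward; pixel columns grow to the right and rows downward; lengths in m; the calibration is good to about 2 mm. A picture is of the moment at which its call begins: read the wrist's pose just before it. camera_info takes no time and is no camera call; for the wrist camera it gives the pose at the moment of the call.
- bot.job_done(): hands the job in; it is judged then, once.
The state is a dict: "clock": time; "q": joint angles; "qvel": joint speeds; "tau": joint torques, N m; "tcp_pos": TCP position; "tool_rot": TCP orientation; "force": force on the tool from outside, world axes, zero at the start; "torque": the same for the moment, N m; "opening": opening from 0.0 (shut) to 1.0 (fully open); "gripper_force": force on a finger pad.
Only numpy, scipy, OpenCV 4.12 (cv2) and the standard library are available. Lean on these libraries where they do the work, as an engineer would, in place of code of your own. Each camera call takes 0.05 s, during which the arm holds its last target. There are 200 camera calls.

TASK

Clamp the dark blank in the press with its four hand cranks in two passes, each crisscross: do both cranks of one diagonal pair (same colour) before the other pair. First pass: turn each crank clockwise only until you feel its foot bear snugly on the plate; second pass, once all four are snug: turn each on by about 0.45 radian until tight, without over-tightening. Leave the mallet, the chisel and the slotted block alone, and let go at the end.

Things in the scene. Friction and masses are not known exactly. Their poses are not given: they have to be found in the camera images.
- press: fixed bench press: plywood base 270 x 240 x 30 mm, origin at the centre of its underside on the bench, x along its long side, z up. Four vertical studs at x = +-65, y = +-50 mm each carry a hand crank: a dark arm 14 mm wide with an upright coloured round grip at its end. Below each crank a sprung steel foot 24 mm across screws down onto the plate. Eight brass dowels round the plate reach 66 mm up.
- plate: loose aluminium pressure plate, 160 x 130 x 12 mm, 0.65 kg, lying flat on the dark wooden blank in the press, centred; origin at the centre of its underside, axes as the press. It lies 49 to 52 mm above the bench, as thick as the blank happens to be. At first the feet hang clear of it by unknown gaps, different at each crank: 0.1 to 1.1 rad of turning closes them.
- red_1_grip (a point): red crank at press x = -65, y = +50 mm: the centre of its round grip, 125 mm above the bench, 55 mm from the stud's axis; this point's x axis points from the stud to the grip. The grip is 16 mm thick, spins freely about its own upright axis, and reaches 19 mm above this point and 26 mm below it, down to the arm. Turns clockwise from above to tighten, at constant height. Diagonal to red_2.
- red_2_grip (a point): red crank at press x = +65, y = -50 mm, diagonal to red_1; point, axes and sizes as for red_1. All four cranks are alike and stay where they are left. While its foot hangs free a crank drags evenly: 9 to 10 N of push along the circle at the grip while it creeps round slowly. (After a quick stop less is felt, 3 to 6 N, as the arm springs back.)
- yellow_1_grip (a point): yellow crank at press x = +65, y = +50 mm, diagonal to yellow_2; point, axes and sizes as for red_1. Once the foot touches the plate, it presses harder by about 100 N per radian, and the push needed at the grip climbs steadily above the free drag by about 9 N per radian. Snug: about 0.2 rad past first touch, some 2 N above the free drag (foot about 20 N).
- yellow_2_grip (a point): yellow crank at press x = -65, y = -50 mm, diagonal to yellow_1; point, axes and sizes as for red_1. Tight: about 0.45 rad past snug, some 6 N above the free drag (foot about 65 N). Over-tight, to be avoided: 0.8 rad past snug or foot over 105 N.
- mortise_block: bystander: dark wooden block with a slot through it, 40 x 50 x 78 mm, standing on the bench beside the press; origin at the centre of its underside.
- mallet: bystander: carver's mallet lying on the bench, 220 mm long, head 72 mm thick; origin on the bench under the joint of head and handle, head to its +x.
- chisel: bystander: chisel lying on the bench, 232 mm long, 22 mm high, blade to its +x; origin on the bench under the ferrule.

How it is judged:
By the outcome, as a careful person would: the job done as asked, in the order asked, and still so for the second after the job is handed in, with the robot touching nothing.
It also fails if it takes over 72 s, if anything falls off the work surface, if the arm or the gripper's body presses on something with over 40 N, if the wrist force passes 120 N, or if a joint passes its speed limit or range.

## Working session

There is one attempt and no reset: what is moved stays moved. The work goes in short steps, Python scripts to look and compute and a tool call to move; the robot and the scene stay as the last step left them, time stands still between calls to the robot, and variables do not carry over. Pictures are saved under pics/ and viewed, at most 10 in all, crops included, and the job is handed in when it is done.

Besides the shell and the picture viewer there is one more tool, called as name(argument=value, ...) on one line, values as JSON. arm_command: Moves the arm, as the interface text tells. Its arguments: {"type":"object","properties":{"targets":{"type":"array"},"jaw":{"type":"number"},"grip_force":{"type":"number"}},"required":["targets"]}

```bash
ls; mkdir -p pics; python3 - <<'E'
from bench import bot
import cv2,numpy as np
s=bot.read_state();print(s)
a=bot.capture("top");b=bot.capture("scene")
cv2.imwrite("pics/top0.png",a);cv2.imwrite("pics/scene0.png",b)
for n in("top","scene","wrist"):print(n,bot.camera_info(n))
E
```

```text
pics
{'clock': 0.0, 'q': array([ 1.28648489,  0.61592885, -0.01261012,  1.42490974,  0.00814842,
        1.10339242, -0.04042903]), 'qvel': array([-2.54107595e-04, -1.88985202e-04, -7.17102160e-04,  2.12715720e-05,
       -1.02934158e-03, -1.39441721e-03,  1.17498815e-03]), 'tau': array([ 2.29607367e-04, -4.69223642e+01,  2.59371568e-01, -1.71038175e+01,
        9.94280737e-03,  9.51691938e-03, -7.72944929e-06]), 'tcp_pos': array([ 0.16552446, -0.6277781 ,  0.23012833]), 'tool_rot': array([ 9.91698833e-01,  1.28575854e-01, -2.08165627e-04, -1.27687296e-03]), 'force': array([-0.19013944,  0.75576957,  0.16739387]), 'torque': array([-0.0343596 , -0.01255606,  0.00457857]), 'gripper_force': 0.0, 'opening': 1.0004453287414783}
top {'fovy': 54.795507955438694, 'cx': 320.38386417717487, 'cy': 203.1666817061231, 'dist': array([0.01980417, 0.        , 0.        , 0.        , 0.        ]), 'R': array([[ 0.00827179, -0.99975011,  0.02076774],
       [-0.99864166, -0.00932749, -0.05126248],
       [ 0.05144338, -0.0203155 , -0.99846926]]), 't': array([-0.01631608,  0.60509328,  0.93410565])}
scene {'fovy': 51.8029124149107, 'cx': 317.44264119278125, 'cy': 195.68571572675506, 'dist': array([-0.07958859,  0.        ,  0.        ,  0.        ,  0.        ]), 'R': array([[-0.80673155,  0.59083461,  0.0099335 ],
       [ 0.39454938,  0.55108373, -0.73528056],
       [-0.43990339, -0.58925477, -0.67769006]]), 't': array([ 0.48036677, -0.16536423,  1.09400898])}
wrist {'fovy': 71.00665413830508, 'cx': 318.9722799507165, 'cy': 201.87698381552036, 'dist': array([-0.00229834,  0.        ,  0.        ,  0.        ,  0.        ]), 'R': array([[ 0.25588366, -0.96670562, -0.00194975],
       [-0.91952758, -0.2440172 ,  0.30809843],
       [-0.29831625, -0.0770445 , -0.95135249]]), 't': array([-0.64988872, -0.0404354 ,  0.38030082])}
```

View pics/top0.png

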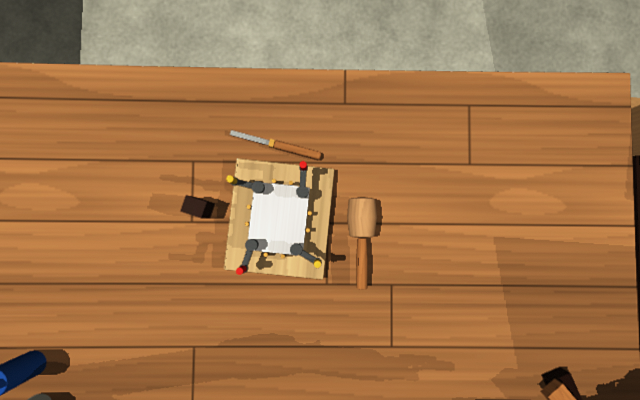

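View pics/scene0.png

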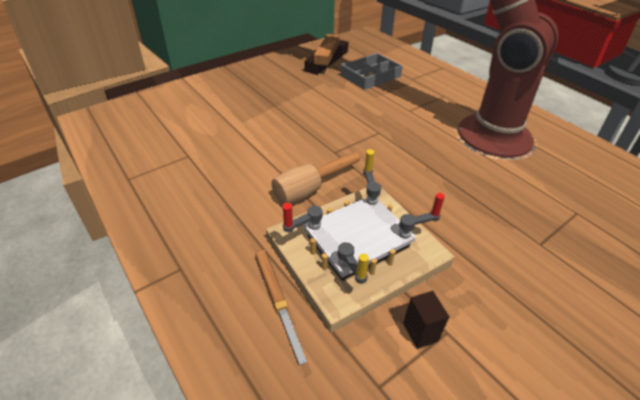

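The top view shows the press at about (280,220) px, with red grips at (304,165) and (240,270) and yellow at (230,179) and (318,264). The block at (200,207), mallet at (363,240) and chisel at (275,145) stand clear. The scene view shows the same four grips upright, plus their arms. I'll locate the grips and base next.

```bash
cat > h.py <<'E'
import cv2,numpy as np
from bench import bot
def cam(n):
    i=bot.camera_info(n);f=200/np.tan(np.radians(i["fovy"])/2)
    K=np.array([[f,0,i["cx"]],[0,f,i["cy"]],[0,0,1]]);return K,i["dist"],i["R"],i["t"]
def plane(c,uv,z):
    K,d,R,t=c;p=cv2.undistortPoints(np.float64(uv).reshape(-1,1,2),K,d)[:,0]
    r=np.c_[p,np.ones(len(p))]@R;o=-R.T@t
    return o+r*((z-o[2])/r[:,2])[:,None]
def blobs(im,col,amin=8):
    h=cv2.cvtColor(im,cv2.COLOR_BGR2HSV)
    m=cv2.inRange(h,(0,190,90),(6,255,255))|cv2.inRange(h,(174,190,90),(180,255,255)) if col=="red" else cv2.inRange(h,(22,170,120),(33,255,255))
    n,l,s,c=cv2.connectedComponentsWithStats(m);return [(c[i].round(1),s[i]) for i in range(1,n) if s[i][4]>=amin]
def tri(c1,u1,c2,u2):
    P=[];U=[]
    for (K,d,R,t),u in((c1,u1),(c2,u2)):
        P.append(np.c_[R,t]);U.append(cv2.undistortPoints(np.float64(u).reshape(1,1,2),K,d).reshape(2,1))
    X=cv2.triangulatePoints(*P,*U);return (X[:3]/X[3])[:,0]
E
python3 - <<'E'
from h import *
a=cv2.imread("pics/top0.png");b=cv2.imread("pics/scene0.png");T=cam("top");S=cam("scene")
for c in("red","yellow"):
    A=[x for x in blobs(a,c,5)];B=[x for x in blobs(b,c,15)]
    print(c,[(x[0],x[1][4],plane(T,x[0],.142)[0].round(4)) for x in A]);print([(x[0],x[1]) for x in B])
    for x in A:
        for y in B:
            X=tri(T,x[0],S,y[0])
            if .1<X[2]<.16: print(x[0],y[0],X.round(4))
# base outline
h=cv2.cvtColor(a,cv2.COLOR_BGR2HSV)
for p in[(245,165),(320,175),(235,230),(300,268),(262,170),(150,250)]:print(p,h[p[1],p[0]])
crop=a[140:300,170:400];cv2.imwrite("pics/c.png",cv2.resize(crop,None,fx=3.4,fy=3.4,interpolation=cv2.INTER_CUBIC))
E
```

```text
red [(array([302.6, 164.4]), np.int32(49), array([0.6815, 0.0304, 0.142 ])), (array([239.6, 270.7]), np.int32(48), array([0.455 , 0.1603, 0.142 ]))]
[(array([617.3,  23.9]), array([614,  20,   7,   9,  21], dtype=int32)), (array([603.9,  48.1]), array([593,  31,  21,  35, 251], dtype=int32)), (array([437.9, 203.3]), array([433, 193,  11,  22, 139], dtype=int32)), (array([287.3, 213.3]), array([283, 203,   9,  23, 148], dtype=int32))]
[302.6 164.4] [287.3 213.3] [0.6835 0.0313 0.1252]
[239.6 270.7] [437.9 203.3] [0.4534 0.1629 0.1224]
yellow [(array([229.7, 178.6]), np.int32(39), array([0.6492, 0.185 , 0.142 ])), (array([317. , 263.7]), np.int32(42), array([ 0.4704, -0.0023,  0.142 ]))]
[(array([369.5, 158.9]), array([367, 150,   7,  21,  95], dtype=int32)), (array([363.3, 265.4]), array([359, 254,   9,  24, 150], dtype=int32))]
[229.7 178.6] [363.3 265.4] [0.651  0.1889 0.1247]
[317.  263.7] [369.5 158.9] [ 0.4684 -0.0026  0.1227]
(245, 165) [ 19 122 197]
(320, 175) [ 18 121 227]
(235, 230) [ 18 123 204]
(300, 268) [ 20 113 231]
(262, 170) [ 18 118 216]
(150, 250) [ 14 160 183]
```

View pics/c.png

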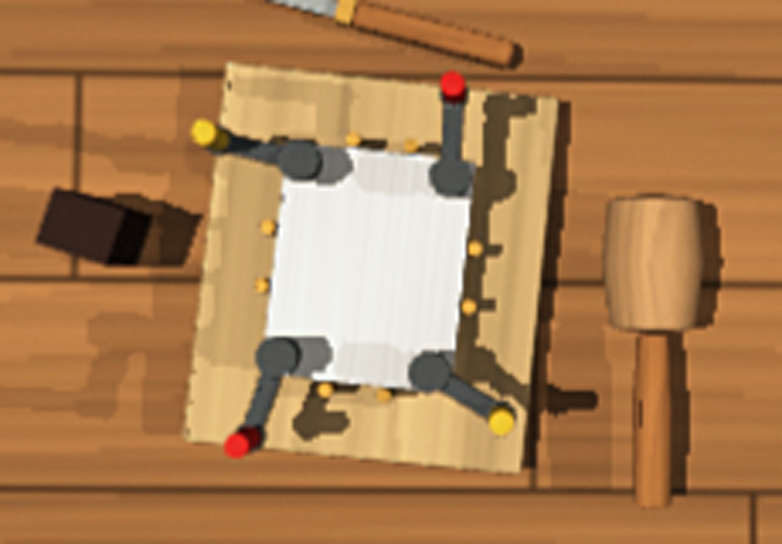

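The crop shows the base's top corners near (228,62), (557,98), (521,472) and (185,440). The stud heads are at (303,160), (452,177), (431,371) and (278,355). I'll fit the press pose from these.

```bash
python3 - <<'E'
from h import *
T=cam("top")
f=lambda l:np.array(l)/3.4+[170,140]-0.35
def fit(M,W):
    m=np.float64(M);mc=m.mean(0);wc=W.mean(0);A=(m-mc).T@(W-wc)[:,:2] if 0 else (m-mc);B=W-wc
    th=np.arctan2((A[:,0]*B[:,1]-A[:,1]*B[:,0]).sum(),(A*B).sum());c,s=np.cos(th),np.sin(th);R=np.array([[c,-s],[s,c]])
    t=wc-R@mc;return th,t,((m@R.T+t-W)*1000).round(1),np.sqrt((B**2).sum()/(A**2).sum())
C=plane(T,f([(228,62),(557,98),(521,472),(185,440)]),.03)[:,:2]
print(fit([(.135,.12),(.135,-.12),(-.135,-.12),(-.135,.12)],C))
for z in(.09,.1,.11):
    C=plane(T,f([(303,160),(452,177),(431,371),(278,355)]),z)[:,:2]
    print(z,fit([(.065,.05),(.065,-.05),(-.065,-.05),(-.065,.05)],C))
th,t,_,_=fit([(.065,.05),(.065,-.05),(-.065,-.05),(-.065,.05)],C)
E
```

```text
(np.float64(-0.09199681848202954), array([0.56761759, 0.08774984]), array([[ 0.5,  1.7],
       [ 1.6, -2.2],
       [-1.5, -1.1],
       [-0.6,  1.7]]), np.float64(0.9892923546879571))
0.09 (np.float64(-0.10235547092972688), array([0.5676275 , 0.08746906]), array([[-0. ,  0.2],
       [ 0.1, -0. ],
       [-0.2,  0.7],
       [ 0.1, -0.9]]), np.float64(1.0019807707882469))
0.1 (np.float64(-0.10235547092972705), array([0.5674985 , 0.08656337]), array([[ 0.8,  0.7],
       [ 0.8, -0.7],
       [-1. ,  0.2],
       [-0.6, -0.2]]), np.float64(0.9905168953706982))
0.11 (np.float64(-0.10235547092972683), array([0.56736951, 0.08565768]), array([[ 1.6,  1.1],
       [ 1.5, -1.3],
       [-1.8, -0.3],
       [-1.3,  0.5]]), np.float64(0.9790530199531498))
```

```bash
python3 - <<'E'
from h import *
th=-.10;t=np.array([.5676,.0873]);c,s=np.cos(th),np.sin(th)
G={"red_1":((-.065,.05),(239.6,270.7)),"red_2":((.065,-.05),(302.6,164.4)),"yellow_1":((.065,.05),(229.7,178.6)),"yellow_2":((-.065,-.05),(317,263.7))}
for k,(m,uv) in G.items():
    S=np.array([[c,-s],[s,c]])@m+t;g=plane(cam("top"),uv,.138)[0,:2];d=g-S;a=np.arctan2(d[1],d[0])
    print(k,"stud",S.round(4),"grip",g.round(4),"r",np.hypot(*d).round(4),"ang",a.round(3),"on circle",(S+.055*np.array([np.cos(a),np.sin(a)])).round(4), "rad",np.hypot(*g).round(3))
s=bot.read_state()
from scipy.spatial.transform import Rotation as R
print(R.from_quat(s["tool_rot"]).as_matrix().round(3), s["clock"])
E
```

```text
red_1 stud [0.5079 0.1435] grip [0.4545 0.161 ] r 0.0562 ang 2.826 on circle [0.4556 0.1606] rad 0.482
red_2 stud [0.6273 0.0311] grip [0.6821 0.0305] r 0.0548 ang -0.011 on circle [0.6823 0.0305] rad 0.683
yellow_1 stud [0.6373 0.1306] grip [0.6497 0.1859] r 0.0567 ang 1.35 on circle [0.6493 0.1842] rad 0.676
yellow_2 stud [0.4979 0.044 ] grip [ 0.47   -0.0024] r 0.0542 ang -2.112 on circle [ 0.4696 -0.0031] rad 0.47
[[ 0.967  0.255 -0.001]
 [ 0.255 -0.967  0.002]
 [ 0.    -0.002 -1.   ]] 0.1
```

arm_command(targets=[0.0207,0.0263,-0.001,0,0,0,0.0207,0.0263,-0.001,0,0,0,0.0207,0.0263,-0.001,0,0,0,0.0207,0.0263,-0.001,0,0,0,0.0207,0.0263,-0.001,0,0,0], jaw=130, grip_force=50)

```text
clock: 0.52
tcp_pos: [0.2698, -0.4953, 0.2258]
tool_rot: [0.992, 0.128, -0.0, -0.001]
force: [1.2, -0.4, -0.2]
opening: 0.489
gripper_force: 0.0
```

arm_command(targets=[0.0207,0.0263,-0.001,0,0,0,0.0207,0.0263,-0.001,0,0,0,0.0207,0.0263,-0.001,0,0,0,0.0207,0.0263,-0.001,0,0,0,0.0207,0.0263,-0.001,0,0,0])

```text
clock: 0.93
tcp_pos: [0.3732, -0.3639, 0.221]
tool_rot: [0.992, 0.129, -0.0, -0.0]
force: [0.2, 0.1, 0.3]
opening: 0.492
gripper_force: 0.0
```

arm_command(targets=[0.0207,0.0263,-0.001,0,0,0,0.0207,0.0263,-0.001,0,0,0,0.0207,0.0263,-0.001,0,0,0,0.0207,0.0263,-0.001,0,0,0,0.0207,0.0263,-0.001,0,0,0])

```text
clock: 1.35
tcp_pos: [0.4767, -0.2325, 0.2159]
tool_rot: [0.992, 0.129, -0.0, -0.0]
force: [0.5, 0.8, 0.7]
opening: 0.487
gripper_force: 0.0
```

arm_command(targets=[0.0207,0.0263,-0.001,0,0,0,0.0207,0.0263,-0.001,0,0,0,0.0207,0.0263,-0.001,0,0,0,0.0207,0.0263,-0.001,0,0,0,0.0207,0.0263,-0.001,0,0,0])

```text
clock: 1.77
tcp_pos: [0.5802, -0.101, 0.2108]
tool_rot: [0.992, 0.129, -0.001, -0.0]
force: [0.5, -0.3, 0.8]
opening: 0.492
gripper_force: 0.0
```

arm_command(targets=[0.0207,0.0263,-0.001,0,0,0,0.0207,0.0263,-0.001,0,0,0,0.0207,0.0263,-0.001,0,0,0,0.0207,0.0263,-0.001,0,0,0,0,0,0,0,0,0])

```text
clock: 2.18
tcp_pos: [0.665, 0.0129, 0.2058]
tool_rot: [0.991, 0.134, 0.001, -0.004]
force: [-0.3, 0.8, -0.3]
opening: 0.491
gripper_force: 0.0
```

arm_command(targets=[0.01,0.0135,-0.01,0,0,0,0.0097,0.0136,-0.01,0,0,0,0,0,-0.01,0,0,0,0,0,-0.01,0,0,0,0,0,0,0,0,0])

```text
clock: 2.6
tcp_pos: [0.6797, 0.0282, 0.164]
tool_rot: [0.992, 0.128, -0.003, 0.0]
force: [1.5, -1.0, -0.3]
opening: 0.49
gripper_force: 0.0
```

```bash
python3 - <<'E'
from h import *
i=cam("wrist");a=bot.capture("wrist");s=bot.read_state();print(s["tcp_pos"],s["force"],s["clock"],s["tool_rot"])
cv2.imwrite("pics/w1.png",a)
for c in("red","yellow"):
    for x in blobs(a,c,40): print(c,x[0],x[1],plane(i,x[0],.14)[0].round(4))
E
```

```text
[0.68049949 0.02781577 0.16544273] [ 0.05465555  0.76288903 -1.00761127] 2.65 [ 9.91805225e-01  1.27736597e-01 -2.32997635e-03  5.73184193e-04]
red [315.6 225.1] [304 204  24  42 798] [0.6886 0.0317 0.14  ]
yellow [ 81.3 219.4] [ 52 201  70  35 935] [0.6543 0.1774 0.14  ]
```

View pics/w1.png

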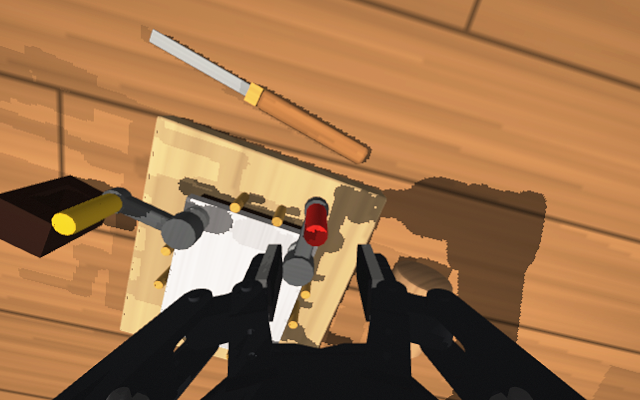

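The wrist view shows the red_2 grip at (316,225), centred between the fingers at about x 275 and 365. I'll descend, close and start creeping.

arm_command(targets=[0.0005,0.001,-0.015,0,0,0,0.0005,0.001,-0.015,0,0,0,0,0,-0.015,0,0,0,0,0,-0.01,0,0,0,0,0,0,0,0,0])

```text
clock: 3.07
tcp_pos: [0.6815, 0.0302, 0.1103]
tool_rot: [0.992, 0.128, -0.002, 0.0]
force: [-1.5, -0.3, -0.4]
opening: 0.493
gripper_force: 0.0
```

arm_command(targets=[0,0,0,0,0,0,0,0,0,0,0,0,0,0,0,0,0,0,0,0,0,0,0,0,0,0,0,0,0,0], jaw=255)

```text
clock: 3.48
tcp_pos: [0.684, 0.0317, 0.1138]
tool_rot: [0.992, 0.129, 0.001, 0.0]
force: [-0.5, -0.5, 3.1]
opening: 0.173
gripper_force: 48.8
```

```bash
python3 - <<'E'
from bench import bot
import numpy as np
s=bot.read_state();print(s["tcp_pos"],s["force"],s["torque"],s["opening"],s["gripper_force"])
# tables of rows: rotate clockwise, 0.02 rad per row, in call-blocks of 5 (mm)
for k,a0 in(("red_2",-.011),("red_1",2.826),("yellow_1",1.35),("yellow_2",-2.112)):
    print(k)
    for b in range(14):
        a=a0-.1*b; m=a-.05
        print(b,"ang %.3f"%a,"step/row mm",(.055*.02*1000*np.array([np.sin(m),-np.cos(m)])).round(2))
E
```

```text
[0.68402595 0.03169145 0.11375236] [-0.51438513 -0.48344997  3.06949223] [-0.05524343  0.14690526  0.01861061] 0.17262797430813298 48.78860414028168
red_2
0 ang -0.011 step/row mm [-0.07 -1.1 ]
1 ang -0.111 step/row mm [-0.18 -1.09]
2 ang -0.211 step/row mm [-0.28 -1.06]
3 ang -0.311 step/row mm [-0.39 -1.03]
4 ang -0.411 step/row mm [-0.49 -0.99]
5 ang -0.511 step/row mm [-0.59 -0.93]
6 ang -0.611 step/row mm [-0.68 -0.87]
7 ang -0.711 step/row mm [-0.76 -0.8 ]
8 ang -0.811 step/row mm [-0.83 -0.72]
9 ang -0.911 step/row mm [-0.9  -0.63]
10 ang -1.011 step/row mm [-0.96 -0.54]
11 ang -1.111 step/row mm [-1.01 -0.44]
12 ang -1.211 step/row mm [-1.05 -0.34]
13 ang -1.311 step/row mm [-1.08 -0.23]
red_1
0 ang 2.826 step/row mm [0.39 1.03]
1 ang 2.726 step/row mm [0.49 0.98]
2 ang 2.626 step/row mm [0.59 0.93]
3 ang 2.526 step/row mm [0.68 0.87]
4 ang 2.426 step/row mm [0.76 0.79]
5 ang 2.326 step/row mm [0.84 0.71]
6 ang 2.226 step/row mm [0.9  0.63]
7 ang 2.126 step/row mm [0.96 0.53]
8 ang 2.026 step/row mm [1.01 0.43]
9 ang 1.926 step/row mm [1.05 0.33]
10 ang 1.826 step/row mm [1.0
[... 512 characters left out ...]
ng 0.350 step/row mm [ 0.33 -1.05]
11 ang 0.250 step/row mm [ 0.22 -1.08]
12 ang 0.150 step/row mm [ 0.11 -1.09]
13 ang 0.050 step/row mm [ 0.  -1.1]
yellow_2
0 ang -2.112 step/row mm [-0.91  0.61]
1 ang -2.212 step/row mm [-0.85  0.7 ]
2 ang -2.312 step/row mm [-0.77  0.78]
3 ang -2.412 step/row mm [-0.69  0.86]
4 ang -2.512 step/row mm [-0.6   0.92]
5 ang -2.612 step/row mm [-0.51  0.98]
6 ang -2.712 step/row mm [-0.41  1.02]
7 ang -2.812 step/row mm [-0.3   1.06]
8 ang -2.912 step/row mm [-0.2   1.08]
9 ang -3.012 step/row mm [-0.09  1.1 ]
10 ang -3.112 step/row mm [0.02 1.1 ]
11 ang -3.212 step/row mm [0.13 1.09]
12 ang -3.312 step/row mm [0.24 1.07]
13 ang -3.412 step/row mm [0.35 1.04]
```

arm_command(targets=[-0.0001,-0.0011,0,0,0,0,-0.0001,-0.0011,0,0,0,0,-0.0001,-0.0011,0,0,0,0,-0.0001,-0.0011,0,0,0,0,-0.0001,-0.0011,0,0,0,0])

```text
clock: 3.9
tcp_pos: [0.684, 0.0314, 0.1137]
tool_rot: [0.992, 0.13, 0.002, -0.003]
force: [0.5, 6.0, 4.8]
opening: 0.172
gripper_force: 49.2
```

arm_command(targets=[-0.0002,-0.0011,0,0,0,0,-0.0002,-0.0011,0,0,0,0,-0.0002,-0.0011,0,0,0,0,-0.0002,-0.0011,0,0,0,0,-0.0002,-0.0011,0,0,0,0])

```text
clock: 4.32
tcp_pos: [0.6839, 0.0299, 0.1138]
tool_rot: [0.991, 0.131, 0.004, -0.006]
force: [1.1, 10.1, 2.6]
opening: 0.173
gripper_force: 49.1
```

arm_command(targets=[-0.0003,-0.0011,0,0,0,0,-0.0003,-0.0011,0,0,0,0,-0.0003,-0.0011,0,0,0,0,-0.0003,-0.0011,0,0,0,0,-0.0003,-0.0011,0,0,0,0])

```text
clock: 4.73
tcp_pos: [0.6831, 0.024, 0.1138]
tool_rot: [0.991, 0.131, 0.005, -0.005]
force: [4.4, 8.0, 2.9]
opening: 0.171
gripper_force: 49.1
```

arm_command(targets=[-0.0004,-0.001,0,0,0,0,-0.0004,-0.001,0,0,0,0,-0.0004,-0.001,0,0,0,0,-0.0004,-0.001,0,0,0,0,-0.0004,-0.001,0,0,0,0])

```text
clock: 5.15
tcp_pos: [0.6818, 0.0186, 0.1138]
tool_rot: [0.991, 0.131, 0.005, -0.005]
force: [4.6, 9.3, 2.3]
opening: 0.172
gripper_force: 49.0
```

arm_command(targets=[-0.0005,-0.001,0,0,0,0,-0.0005,-0.001,0,0,0,0,-0.0005,-0.001,0,0,0,0,-0.0005,-0.001,0,0,0,0,-0.0005,-0.001,0,0,0,0])

```text
clock: 5.57
tcp_pos: [0.6798, 0.013, 0.1139]
tool_rot: [0.991, 0.131, 0.006, -0.004]
force: [6.0, 9.4, 1.1]
opening: 0.167
gripper_force: 48.9
```

```bash
python3 - <<'E'
from bench import bot
s=bot.read_state();print(s["tcp_pos"],s["force"],s["qvel"].round(4),s["clock"])
E
```

```text
[0.67984754 0.01298721 0.11386329] [6.04957978 9.40244256 1.0650755 ] [ 0.0181 -0.0085 -0.0006  0.0191  0.0018 -0.0099  0.0138] 5.5667
```

arm_command(targets=[-0.0006,-0.0009,0,0,0,0,-0.0006,-0.0009,0,0,0,0,-0.0006,-0.0009,0,0,0,0,-0.0006,-0.0009,0,0,0,0,-0.0006,-0.0009,0,0,0,0])

```text
clock: 5.98
tcp_pos: [0.6774, 0.0079, 0.1138]
tool_rot: [0.991, 0.131, 0.006, -0.004]
force: [6.6, 7.8, 0.9]
opening: 0.167
gripper_force: 48.9
```

```bash
cat > an.py <<'E'
# an.py stud_x stud_y ; stdin lines: cmdx cmdy x y fx fy -> angle, tangential force, tangential lag, radial
import sys,numpy as np
S=np.array([float(v) for v in sys.argv[1:3]])
for l in sys.stdin:
    v=np.array([float(x) for x in l.split()])
    if len(v)<6: continue
    d=v[2:4]-S;a=np.arctan2(d[1],d[0]);m=np.array([np.sin(a),-np.cos(a)])
    print("ang %.3f r %.1f Ft %.1f lag_t %.2f Fr %.1f"%(a,1e3*np.hypot(*d),-v[4:]@m,1e3*(v[:2]-v[2:4])@m,v[4:]@d/np.hypot(*d)))
E
python3 -c "
from bench import bot
s=bot.read_state();print(.6725,.0015,*s['tcp_pos'][:2],*s['force'][:2])" > l; cat - l <<'E' | python3 an.py .629 .0311
.6795 .0215 .6839 .0299 1.1 10.1
.680 .016 .6831 .024 4.4 8.0
.678 .011 .6818 .0186 4.6 9.3
.6755 .006 .6798 .0130 6.0 9.4
E
```

```text
ang -0.022 r 54.9 Ft 10.1 lag_t 8.49 Fr 0.9
ang -0.130 r 54.6 Ft 8.5 lag_t 8.34 Fr 3.3
ang -0.232 r 54.3 Ft 10.1 lag_t 8.27 Fr 2.3
ang -0.342 r 53.9 Ft 10.9 lag_t 8.04 Fr 2.5
ang -0.448 r 53.7 Ft 9.9 lag_t 7.85 Fr 2.6
```

arm_command(targets=[-0.0007,-0.0009,0,0,0,0,-0.0007,-0.0009,0,0,0,0,-0.0007,-0.0009,0,0,0,0,-0.0007,-0.0009,0,0,0,0,-0.0007,-0.0009,0,0,0,0])

```text
clock: 6.4
tcp_pos: [0.6743, 0.0027, 0.1139]
tool_rot: [0.991, 0.13, 0.007, -0.003]
force: [7.5, 8.1, 0.8]
opening: 0.17
gripper_force: 48.8
```

arm_command(targets=[-0.0008,-0.0008,0,0,0,0,-0.0008,-0.0008,0,0,0,0,-0.0008,-0.0008,0,0,0,0,-0.0008,-0.0008,0,0,0,0,-0.0008,-0.0008,0,0,0,0])

```text
clock: 6.82
tcp_pos: [0.6707, -0.0018, 0.1139]
tool_rot: [0.991, 0.13, 0.007, -0.003]
force: [8.5, 6.5, 0.4]
opening: 0.167
gripper_force: 48.7
```

```bash
python3 -c "
from bench import bot
s=bot.read_state();print(.665,-.007,*s['tcp_pos'][:2],*s['force'][:2])" | python3 an.py .629 .0311
```

```text
ang -0.668 r 53.2 Ft 10.4 lag_t 7.62 Fr 2.7
```

arm_command(targets=[-0.0008,-0.0007,0,0,0,0,-0.0008,-0.0007,0,0,0,0,-0.0008,-0.0007,0,0,0,0,-0.0008,-0.0007,0,0,0,0,-0.0008,-0.0007,0,0,0,0])

```text
clock: 7.23
tcp_pos: [0.6673, -0.0055, 0.1139]
tool_rot: [0.991, 0.13, 0.008, -0.003]
force: [9.7, 6.2, -0.5]
opening: 0.17
gripper_force: 48.7
```

arm_command(targets=[-0.0009,-0.0006,0,0,0,0,-0.0009,-0.0006,0,0,0,0,-0.0009,-0.0006,0,0,0,0,-0.0009,-0.0006,0,0,0,0,-0.0009,-0.0006,0,0,0,0])

```text
clock: 7.65
tcp_pos: [0.6635, -0.0089, 0.114]
tool_rot: [0.991, 0.13, 0.009, -0.002]
force: [10.4, 6.4, -2.1]
opening: 0.17
gripper_force: 48.7
```

```bash
python3 -c "
from bench import bot
s=bot.read_state();print(.6565,-.0135,*s['tcp_pos'][:2],*s['force'][:2])" | python3 an.py .629 .0311
```

```text
ang -0.859 r 52.8 Ft 12.0 lag_t 8.29 Fr 1.9
```

arm_command(targets=[-0.001,-0.0005,0,0,0,0,-0.001,-0.0005,0,0,0,0,-0.001,-0.0005,0,0,0,0,-0.001,-0.0005,0,0,0,0,-0.001,-0.0005,0,0,0,0])

```text
clock: 8.07
tcp_pos: [0.6592, -0.0119, 0.114]
tool_rot: [0.991, 0.13, 0.009, -0.002]
force: [11.6, 6.0, -2.4]
opening: 0.172
gripper_force: 48.7
```

```bash
(echo .661 -.0105 .6673 -.0055 9.7 6.2; python3 -c "
from bench import bot
s=bot.read_state();print(.6515,-.016,*s['tcp_pos'][:2],*s['force'][:2])") | python3 an.py .629 .0311
python3 - <<'E'
import numpy as np
from scipy.optimize import least_squares
p=np.array([(.684,.0317),(.6831,.024),(.6818,.0186),(.6798,.013),(.6774,.0079),(.6743,.0027),(.6707,-.0018),(.6673,-.0055),(.6635,-.0089)])
print(least_squares(lambda c:np.hypot(*(p-c).T)-.055,[.629,.031]).x)
E
```

```text
ang -0.763 r 53.0 Ft 11.2 lag_t 7.97 Fr 2.7
ang -0.959 r 52.6 Ft 12.9 lag_t 8.64 Fr 1.7
[0.62901003 0.03399218]
```

arm_command(targets=[0.0026,0.0014,0,0,0,0,0.0026,0.0014,0,0,0,0,0.0025,0.0013,0,0,0,0,0,0,0,0,0,0,0,0,0,0,0,0])

```text
clock: 8.48
tcp_pos: [0.6595, -0.0121, 0.1137]
tool_rot: [0.992, 0.129, 0.0, -0.0]
force: [-1.9, 1.4, 8.7]
opening: 0.17
gripper_force: 49.9
```

arm_command(targets=[0,0,0,0,0,0,0,0,0,0,0,0,0,0,0.015,0,0,0,0,0,0.02,0,0,0,0,0,0.02,0,0,0], jaw=130)

```text
clock: 8.9
tcp_pos: [0.6581, -0.0134, 0.1662]
tool_rot: [0.992, 0.128, -0.002, 0.0]
force: [0.3, -1.1, 0.5]
opening: 0.487
gripper_force: 0.0
```

arm_command(targets=[-0.02,0.017,0.005,0,0,0,-0.0226,0.0192,0,0,0,0,-0.0226,0.0192,0,0,0,0,-0.0226,0.0192,0,0,0,0,-0.0226,0.0192,0,0,0,0])

```text
clock: 9.32
tcp_pos: [0.5473, 0.0811, 0.1716]
tool_rot: [0.992, 0.128, -0.001, 0.0]
force: [0.0, 0.3, -0.9]
opening: 0.487
gripper_force: 0.0
```

arm_command(targets=[-0.0226,0.0192,0,0,0,0,-0.0226,0.0192,0,0,0,0,-0.0226,0.0192,0,0,0,0,-0.026,0.0215,0,0,0,0,0,0,0,0,0,0])

```text
clock: 9.73
tcp_pos: [0.4489, 0.1648, 0.1716]
tool_rot: [0.991, 0.133, -0.003, -0.001]
force: [0.4, 0.6, 0.7]
opening: 0.491
gripper_force: 0.0
```

```bash
python3 - <<'E'
from h import *
i=cam("wrist");a=bot.capture("wrist");s=bot.read_state();print(s["tcp_pos"],s["force"],s["clock"],s["tool_rot"])
cv2.imwrite("pics/w2.png",a)
for c in("red","yellow"):
    for x in blobs(a,c,40): print(c,x[0],x[1],plane(i,x[0],.14)[0].round(4))
E
```

```text
[0.45192548 0.16245796 0.17182661] [-0.18119669  0.36693212 -0.5802533 ] 9.7833 [ 9.91275571e-01  1.31794893e-01 -1.67381830e-03 -2.17834659e-04]
red [323.9 219.9] [314 198  23  40 631] [0.4596 0.1633 0.14  ]
yellow [560.6 266.2] [552 258  19  17 234] [ 0.4702 -0.0073  0.14  ]
```

arm_command(targets=[0,0,-0.015,0,0,0,0,0,-0.02,0,0,0,0,0,-0.015,0,0,0,0,0,-0.01,0,0,0,0,0,0,0,0,0])

```text
clock: 10.2
tcp_pos: [0.4545, 0.1583, 0.11]
tool_rot: [0.992, 0.128, -0.002, 0.001]
force: [-0.1, 0.6, -0.4]
opening: 0.49
gripper_force: 0.0
```

arm_command(targets=[0,0,0,0,0,0,0,0,0,0,0,0,0,0,0,0,0,0,0,0,0,0,0,0,0,0,0,0,0,0], jaw=255)

```text
clock: 10.62
tcp_pos: [0.4556, 0.162, 0.1129]
tool_rot: [0.992, 0.129, 0.001, -0.001]
force: [-0.2, 5.5, -0.8]
opening: 0.168
gripper_force: 48.9
```

arm_command(targets=[0.0004,0.001,0,0,0,0,0.0004,0.001,0,0,0,0,0.0004,0.001,0,0,0,0,0.0004,0.001,0,0,0,0,0.0004,0.001,0,0,0,0])

```text
clock: 11.03
tcp_pos: [0.4556, 0.1623, 0.1127]
tool_rot: [0.992, 0.128, -0.002, 0.002]
force: [-5.0, -2.7, 9.5]
opening: 0.167
gripper_force: 49.9
```

arm_command(targets=[0.0005,0.001,0,0,0,0,0.0005,0.001,0,0,0,0,0.0005,0.001,0,0,0,0,0.0005,0.001,0,0,0,0,0.0005,0.001,0,0,0,0])

```text
clock: 11.45
tcp_pos: [0.4561, 0.1636, 0.1126]
tool_rot: [0.992, 0.127, -0.005, 0.005]
force: [-8.0, -8.2, 14.3]
opening: 0.17
gripper_force: 50.5
```

arm_command(targets=[0.0005,0.001,0,0,0,0,0.0005,0.001,0,0,0,0,0.0005,0.001,0,0,0,0,0.0005,0.001,0,0,0,0,0.0005,0.001,0,0,0,0])

```text
clock: 11.87
tcp_pos: [0.4582, 0.1689, 0.1126]
tool_rot: [0.992, 0.127, -0.006, 0.004]
force: [-8.2, -7.0, 15.0]
opening: 0.17
gripper_force: 50.5
```

arm_command(targets=[0.0006,0.0009,0,0,0,0,0.0006,0.0009,0,0,0,0,0.0006,0.0009,0,0,0,0,0.0006,0.0009,0,0,0,0,0.0006,0.0009,0,0,0,0])

```text
clock: 12.28
tcp_pos: [0.4609, 0.174, 0.1126]
tool_rot: [0.992, 0.127, -0.006, 0.004]
force: [-9.4, -6.4, 14.5]
opening: 0.17
gripper_force: 50.5
```

arm_command(targets=[0.0007,0.0008,0,0,0,0,0.0007,0.0008,0,0,0,0,0.0007,0.0008,0,0,0,0,0.0007,0.0008,0,0,0,0,0.0007,0.0008,0,0,0,0])

```text
clock: 12.7
tcp_pos: [0.464, 0.1786, 0.1126]
tool_rot: [0.992, 0.127, -0.006, 0.004]
force: [-9.9, -4.7, 15.3]
opening: 0.166
gripper_force: 50.5
```

```bash
cat > add.sh <<'E'
# add.sh log cmdx cmdy sx sy : append state, analyse last
python3 -c "
from bench import bot
s=bot.read_state();print($2,$3,*s['tcp_pos'][:2].round(5),*s['force'][:2].round(2))" >> $1; tail -7 $1 | python3 an.py $4 $5
E
cat > r1 <<'E'
.4595 .171 .4561 .1636 -8.0 -8.2
.462 .176 .4582 .1689 -8.2 -7.0
.465 .1805 .4609 .174 -9.4 -6.4
E
bash add.sh r1 .4685 .1845 .5079 .1435
```

```text
ang 2.771 r 55.6 Ft 10.5 lag_t 8.13 Fr 4.5
ang 2.669 r 55.8 Ft 10.0 lag_t 8.05 Fr 4.1
ang 2.566 r 56.0 Ft 10.5 lag_t 7.68 Fr 4.4
ang 2.467 r 56.2 Ft 9.9 lag_t 7.44 Fr 4.8
```

arm_command(targets=[0.0008,0.0008,0,0,0,0,0.0008,0.0008,0,0,0,0,0.0008,0.0008,0,0,0,0,0.0008,0.0008,0,0,0,0,0.0008,0.0008,0,0,0,0])

```text
clock: 13.12
tcp_pos: [0.4677, 0.1829, 0.1126]
tool_rot: [0.992, 0.127, -0.006, 0.004]
force: [-10.0, -3.9, 15.6]
opening: 0.174
gripper_force: 50.5
```

```bash
bash add.sh r1 .4725 .1885 .5079 .1435 >/dev/null
```

arm_command(targets=[0.0008,0.0007,0,0,0,0,0.0008,0.0007,0,0,0,0,0.0008,0.0007,0,0,0,0,0.0008,0.0007,0,0,0,0,0.0008,0.0007,0,0,0,0])

```text
clock: 13.53
tcp_pos: [0.4713, 0.1865, 0.1126]
tool_rot: [0.992, 0.128, -0.007, 0.004]
force: [-11.5, -4.6, 15.0]
opening: 0.173
gripper_force: 50.6
```

```bash
bash add.sh r1 .4765 .192 .5079 .1435
```

```text
ang 2.771 r 55.6 Ft 10.5 lag_t 8.13 Fr 4.5
ang 2.669 r 55.8 Ft 10.0 lag_t 8.05 Fr 4.1
ang 2.566 r 56.0 Ft 10.5 lag_t 7.68 Fr 4.4
ang 2.467 r 56.2 Ft 9.9 lag_t 7.44 Fr 4.8
ang 2.366 r 56.3 Ft 9.7 lag_t 7.35 Fr 4.4
ang 2.275 r 56.5 Ft 11.7 lag_t 7.48 Fr 3.9
```

arm_command(targets=[0.0009,0.0006,0,0,0,0,0.0009,0.0006,0,0,0,0,0.0009,0.0006,0,0,0,0,0.0009,0.0006,0,0,0,0,0.0009,0.0006,0,0,0,0])

```text
clock: 13.95
tcp_pos: [0.4754, 0.1898, 0.1126]
tool_rot: [0.992, 0.128, -0.007, 0.003]
force: [-11.8, -5.1, 16.3]
opening: 0.17
gripper_force: 50.6
```

```bash
bash add.sh r1 .481 .195 .5079 .1435|tail -1
```

```text
ang 2.183 r 56.6 Ft 12.6 lag_t 7.60 Fr 2.6
```

arm_command(targets=[0.0008,0.0004,0,0,0,0,0.0008,0.0004,0,0,0,0,0.0008,0.0004,0,0,0,0,0.0008,0.0004,0,0,0,0,0.0008,0.0004,0,0,0,0])

```text
clock: 14.37
tcp_pos: [0.4789, 0.1922, 0.1127]
tool_rot: [0.992, 0.128, -0.007, 0.003]
force: [-12.7, -3.4, 16.3]
opening: 0.17
gripper_force: 50.6
```

```bash
bash add.sh r1 .485 .197 .5079 .1435|tail -1
```

```text
ang 2.109 r 56.7 Ft 12.6 lag_t 7.74 Fr 3.6
```

arm_command(targets=[-0.002,-0.0016,0,0,0,0,-0.002,-0.0016,0,0,0,0,-0.0021,-0.0016,0,0,0,0,0,0,0,0,0,0,0,0,0,0,0,0])

```text
clock: 14.78
tcp_pos: [0.4788, 0.1919, 0.1129]
tool_rot: [0.992, 0.129, -0.0, -0.0]
force: [-3.4, 3.3, 7.2]
opening: 0.167
gripper_force: 49.6
```

arm_command(targets=[0,0,0,0,0,0,0,0,0,0,0,0,0,0,0.02,0,0,0,0,0,0.02,0,0,0,0,0,0.02,0,0,0], jaw=130)

```text
clock: 15.2
tcp_pos: [0.4796, 0.1897, 0.1723]
tool_rot: [0.992, 0.128, -0.001, 0.001]
force: [0.0, 0.2, 0.5]
opening: 0.49
gripper_force: 0.0
```

arm_command(targets=[0.026,-0.0012,0,0,0,0,0.0341,-0.0015,0,0,0,0,0.0341,-0.0015,0,0,0,0,0.0341,-0.0015,0,0,0,0,0.0341,-0.0015,0,0,0,0])

```text
clock: 15.62
tcp_pos: [0.6436, 0.1819, 0.1718]
tool_rot: [0.992, 0.128, -0.0, 0.001]
force: [-0.6, 0.3, 0.5]
opening: 0.488
gripper_force: 0.0
```

arm_command(targets=[0.0082,0,0,0,0,0,0,0,-0.015,0,0,0,0,0,-0.015,0,0,0,0,0,-0.015,0,0,0,0,0,0,0,0,0])

```text
clock: 16.03
tcp_pos: [0.6479, 0.1815, 0.1229]
tool_rot: [0.992, 0.128, -0.004, 0.002]
force: [0.2, 0.2, -0.8]
opening: 0.488
gripper_force: 0.0
```

```bash
python3 - <<'E'
from h import *
i=cam("wrist");a=bot.capture("wrist");s=bot.read_state();print(s["tcp_pos"],s["force"],s["clock"])
cv2.imwrite("pics/w3.png",a)
for c in("red","yellow"):
    for x in blobs(a,c,40): print(c,x[0],x[1],plane(i,x[0],.14)[0].round(4))
E
```

```text
[0.64879001 0.18210889 0.12476017] [ 0.26979867 -0.37811895  0.42125354] 16.0833
red [610.7 293.6] [586 281  54  32 315] [0.6753 0.0276 0.14  ]
yellow [306. 239.] [301 224  12  33 250] [0.6655 0.1917 0.14  ]
```

View pics/w3.png

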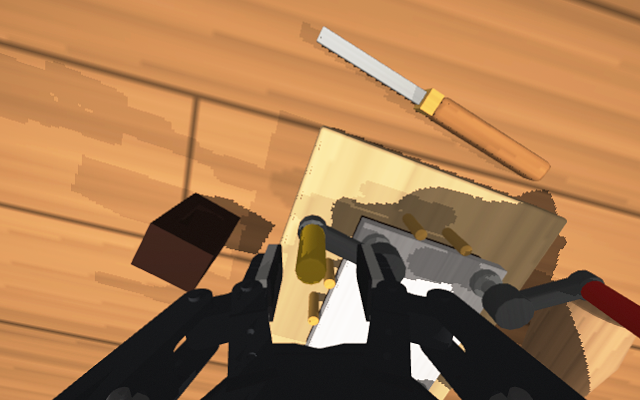

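The yellow_1 grip at (310,255) sits between the open fingers, slightly left of centre. I'll descend, close and creep.

arm_command(targets=[0,0.002,-0.007,0,0,0,0,0,-0.007,0,0,0,0,0,0,0,0,0,0,0,0,0,0,0,0,0,0,0,0,0])

```text
clock: 16.5
tcp_pos: [0.65, 0.1864, 0.1138]
tool_rot: [0.992, 0.129, 0.0, -0.0]
force: [0.2, 0.9, 0.1]
opening: 0.492
gripper_force: 0.0
```

arm_command(targets=[0,0,0,0,0,0,0,0,0,0,0,0,0,0,0,0,0,0,0,0,0,0,0,0,0,0,0,0,0,0], jaw=255, grip_force=60)

```text
clock: 16.92
tcp_pos: [0.65, 0.1866, 0.1139]
tool_rot: [0.992, 0.129, 0.0, -0.0]
force: [-0.9, 0.1, 3.1]
opening: 0.168
gripper_force: 58.5
```

arm_command(targets=[0.0011,-0.0003,0,0,0,0,0.0011,-0.0003,0,0,0,0,0.0011,-0.0003,0,0,0,0,0.0011,-0.0003,0,0,0,0,0.0011,-0.0003,0,0,0,0])

```text
clock: 17.33
tcp_pos: [0.6507, 0.1865, 0.1138]
tool_rot: [0.992, 0.129, -0.005, -0.001]
force: [-10.8, 0.6, 10.1]
opening: 0.164
gripper_force: 59.1
```

arm_command(targets=[0.001,-0.0004,0,0,0,0,0.001,-0.0004,0,0,0,0,0.001,-0.0004,0,0,0,0,0.001,-0.0004,0,0,0,0,0.001,-0.0004,0,0,0,0])

```text
clock: 17.75
tcp_pos: [0.6554, 0.1851, 0.1138]
tool_rot: [0.992, 0.13, -0.005, -0.001]
force: [-10.2, 2.2, 9.1]
opening: 0.167
gripper_force: 59.1
```

```bash
bash add.sh y1 .66 .1835 .6373 .1306 >/dev/null
```

arm_command(targets=[0.001,-0.0005,0,0,0,0,0.001,-0.0005,0,0,0,0,0.001,-0.0005,0,0,0,0,0.001,-0.0005,0,0,0,0,0.001,-0.0005,0,0,0,0])

```text
clock: 18.17
tcp_pos: [0.6604, 0.1831, 0.1138]
tool_rot: [0.992, 0.13, -0.005, -0.002]
force: [-10.1, 2.6, 9.9]
opening: 0.169
gripper_force: 59.1
```

```bash
bash add.sh y1 .665 .181 .6373 .1306 >/dev/null
```

arm_command(targets=[0.0009,-0.0006,0,0,0,0,0.0009,-0.0006,0,0,0,0,0.0009,-0.0006,0,0,0,0,0.0009,-0.0006,0,0,0,0,0.0009,-0.0006,0,0,0,0])

```text
clock: 18.58
tcp_pos: [0.6648, 0.1807, 0.1137]
tool_rot: [0.992, 0.13, -0.005, -0.002]
force: [-10.7, 3.2, 9.8]
opening: 0.167
gripper_force: 59.1
```

```bash
bash add.sh y1 .6695 .178 .6373 .1306
```

```text
ang 1.250 r 57.4 Ft 10.4 lag_t 4.85 Fr -1.1
ang 1.157 r 57.3 Ft 10.3 lag_t 5.07 Fr -1.7
ang 1.069 r 57.2 Ft 10.9 lag_t 5.41 Fr -2.4
```

arm_command(targets=[0.0009,-0.0007,0,0,0,0,0.0009,-0.0007,0,0,0,0,0.0009,-0.0007,0,0,0,0,0.0009,-0.0007,0,0,0,0,0.0009,-0.0007,0,0,0,0])

```text
clock: 19.0
tcp_pos: [0.6693, 0.1778, 0.1138]
tool_rot: [0.991, 0.13, -0.005, -0.003]
force: [-9.4, 3.6, 8.8]
opening: 0.168
gripper_force: 59.1
```

```bash
bash add.sh y1 .674 .1745 .6373 .1306|tail -1
```

```text
ang 0.974 r 57.0 Ft 9.8 lag_t 5.71 Fr -2.3
```

arm_command(targets=[0.0008,-0.0007,0,0,0,0,0.0008,-0.0007,0,0,0,0,0.0008,-0.0007,0,0,0,0,0.0008,-0.0007,0,0,0,0,0.0008,-0.0007,0,0,0,0])

```text
clock: 19.42
tcp_pos: [0.6733, 0.1747, 0.1138]
tool_rot: [0.991, 0.13, -0.005, -0.003]
force: [-9.4, 3.1, 9.0]
opening: 0.167
gripper_force: 59.1
```

```bash
bash add.sh y1 .678 .171 .6373 .1306|tail -1
```

```text
ang 0.887 r 56.9 Ft 9.2 lag_t 6.02 Fr -3.6
```

arm_command(targets=[0.0008,-0.0008,0,0,0,0,0.0008,-0.0008,0,0,0,0,0.0008,-0.0008,0,0,0,0,0.0008,-0.0008,0,0,0,0,0.0008,-0.0008,0,0,0,0])

```text
clock: 19.83
tcp_pos: [0.6771, 0.1711, 0.1138]
tool_rot: [0.991, 0.13, -0.005, -0.003]
force: [-10.0, 4.8, 9.7]
opening: 0.166
gripper_force: 59.1
```

```bash
bash add.sh y1 .682 .167 .6373 .1306|tail -1
```

```text
ang 0.793 r 56.8 Ft 10.5 lag_t 6.32 Fr -3.6
```

arm_command(targets=[0.0007,-0.0008,0,0,0,0,0.0007,-0.0008,0,0,0,0,0.0007,-0.0008,0,0,0,0,0.0007,-0.0008,0,0,0,0,0.0007,-0.0008,0,0,0,0])

```text
clock: 20.25
tcp_pos: [0.6804, 0.1674, 0.1137]
tool_rot: [0.991, 0.13, -0.005, -0.003]
force: [-10.0, 3.7, 9.2]
opening: 0.168
gripper_force: 59.1
```

```bash
bash add.sh y1 .6855 .163 .6373 .1306|tail -1
```

```text
ang 0.707 r 56.6 Ft 9.3 lag_t 6.65 Fr -5.2
```

arm_command(targets=[0.0006,-0.0009,0,0,0,0,0.0006,-0.0009,0,0,0,0,0.0006,-0.0009,0,0,0,0,0.0006,-0.0009,0,0,0,0,0.0006,-0.0009,0,0,0,0])

```text
clock: 20.67
tcp_pos: [0.6831, 0.1637, 0.1137]
tool_rot: [0.991, 0.131, -0.005, -0.004]
force: [-11.2, 5.4, 9.0]
opening: 0.166
gripper_force: 59.1
```

```bash
bash add.sh y1 .6885 .1585 .6373 .1306|tail -1
```

```text
ang 0.625 r 56.5 Ft 11.0 lag_t 7.33 Fr -5.9
```

arm_command(targets=[0.0003,-0.001,0,0,0,0,0.0003,-0.001,0,0,0,0,0.0003,-0.001,0,0,0,0,0.0003,-0.001,0,0,0,0,0.0003,-0.001,0,0,0,0])

```text
clock: 21.08
tcp_pos: [0.6851, 0.1603, 0.1138]
tool_rot: [0.991, 0.131, -0.004, -0.005]
force: [-10.0, 7.8, 8.1]
opening: 0.169
gripper_force: 59.1
```

```bash
bash add.sh y1 .69 .1535 .6373 .1306|tail -1
```

```text
ang 0.555 r 56.3 Ft 11.9 lag_t 8.33 Fr -4.4
```

arm_command(targets=[0.0003,-0.0008,0,0,0,0,0.0003,-0.0008,0,0,0,0,0.0003,-0.0008,0,0,0,0,0.0003,-0.0008,0,0,0,0,0.0003,-0.0008,0,0,0,0])

```text
clock: 21.5
tcp_pos: [0.6867, 0.1573, 0.1139]
tool_rot: [0.991, 0.131, -0.004, -0.006]
force: [-10.2, 7.5, 7.3]
opening: 0.166
gripper_force: 59.1
```

```bash
bash add.sh y1 .6915 .1495 .6373 .1306|tail -1
```

```text
ang 0.495 r 56.1 Ft 11.5 lag_t 9.12 Fr -5.4
```

arm_command(targets=[-0.0016,0.0026,0,0,0,0,-0.0016,0.0026,0,0,0,0,-0.0016,0.0026,0,0,0,0,0,0,0,0,0,0,0,0,0,0,0,0])

```text
clock: 21.92
tcp_pos: [0.6865, 0.1574, 0.114]
tool_rot: [0.992, 0.129, -0.0, -0.001]
force: [-3.7, 1.4, 5.9]
opening: 0.165
gripper_force: 58.8
```

arm_command(targets=[0,0,0,0,0,0,0,0,0,0,0,0,0,0,0.02,0,0,0,0,0,0.02,0,0,0,0,0,0.02,0,0,0], jaw=130)

```text
clock: 22.33
tcp_pos: [0.687, 0.1556, 0.1727]
tool_rot: [0.992, 0.128, -0.001, 0.001]
force: [-0.5, 0.5, 0.4]
opening: 0.489
gripper_force: 0.0
```

arm_command(targets=[-0.02,-0.0145,0,0,0,0,-0.0241,-0.0178,0,0,0,0,-0.0241,-0.0178,0,0,0,0,-0.0241,-0.0178,0,0,0,0,-0.0241,-0.0178,0,0,0,0])

```text
clock: 22.75
tcp_pos: [0.5696, 0.0693, 0.1728]
tool_rot: [0.992, 0.128, 0.0, 0.0]
force: [0.6, 0.2, 0.0]
opening: 0.489
gripper_force: 0.0
```

arm_command(targets=[-0.0241,-0.0178,0,0,0,0,-0.0241,-0.0178,0,0,0,0,-0.0241,-0.0178,0,0,0,0,-0.0241,-0.0178,0,0,0,0,-0.0042,-0.0024,0,0,0,0])

```text
clock: 23.17
tcp_pos: [0.4651, -0.0074, 0.1726]
tool_rot: [0.992, 0.125, -0.003, 0.001]
force: [-0.0, -0.3, 0.2]
opening: 0.487
gripper_force: 0.0
```

arm_command(targets=[0,0,-0.015,0,0,0,0,0,-0.015,0,0,0,0,0,-0.01,0,0,0,0,0,0,0,0,0,0,0,0,0,0,0])

```text
clock: 23.58
tcp_pos: [0.4702, -0.0029, 0.1329]
tool_rot: [0.992, 0.128, -0.0, -0.0]
force: [-0.2, 0.1, -0.7]
opening: 0.491
gripper_force: 0.0
```

```bash
python3 - <<'E'
from h import *
i=cam("wrist");a=bot.capture("wrist");s=bot.read_state();print(s["tcp_pos"],s["force"],s["clock"])
cv2.imwrite("pics/w4.png",a)
for c in("red","yellow"):
    for x in blobs(a,c,40): print(c,x[0],x[1],plane(i,x[0],.14)[0].round(4))
E
```

```text
[ 0.47060436 -0.00275074  0.1333849 ] [ 0.27055354  0.01877448 -1.1072156 ] 23.6333
yellow [314.2 273.1] [306 270  16   7  68] [ 0.4639 -0.0029  0.14  ]
```

View pics/w4.png

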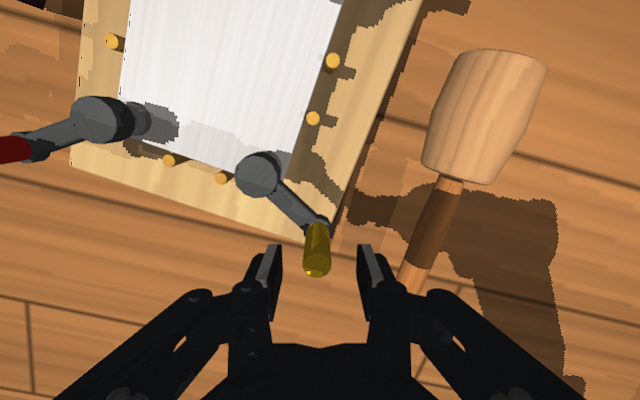

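The yellow_2 grip at (317,255) is centred between the fingers. I'll descend, close and creep.

arm_command(targets=[0,0,-0.01,0,0,0,0,0,-0.01,0,0,0,0,0,0,0,0,0,0,0,0,0,0,0,0,0,0,0,0,0])

```text
clock: 24.05
tcp_pos: [0.4707, -0.0027, 0.114]
tool_rot: [0.992, 0.129, 0.001, 0.0]
force: [-0.1, -0.0, -0.1]
opening: 0.488
gripper_force: 0.0
```

arm_command(targets=[0,0,0,0,0,0,0,0,0,0,0,0,0,0,0,0,0,0,0,0,0,0,0,0,0,0,0,0,0,0], jaw=255)

```text
clock: 24.47
tcp_pos: [0.4702, -0.0018, 0.1141]
tool_rot: [0.992, 0.129, 0.001, -0.0]
force: [-1.7, 2.0, 5.9]
opening: 0.163
gripper_force: 58.4
```

arm_command(targets=[-0.0009,0.0006,0,0,0,0,-0.0009,0.0006,0,0,0,0,-0.0009,0.0006,0,0,0,0,-0.0009,0.0006,0,0,0,0,-0.0009,0.0006,0,0,0,0])

```text
clock: 24.88
tcp_pos: [0.4698, -0.0015, 0.1142]
tool_rot: [0.992, 0.128, 0.005, 0.001]
force: [8.5, -3.9, -0.9]
opening: 0.167
gripper_force: 58.4
```

arm_command(targets=[-0.0009,0.0007,0,0,0,0,-0.0009,0.0007,0,0,0,0,-0.0009,0.0007,0,0,0,0,-0.0009,0.0007,0,0,0,0,-0.0009,0.0007,0,0,0,0])

```text
clock: 25.3
tcp_pos: [0.4663, 0.0009, 0.1142]
tool_rot: [0.992, 0.127, 0.005, 0.002]
force: [8.2, -6.5, -0.1]
opening: 0.165
gripper_force: 58.4
```

```bash
bash add.sh y2 .4607 .0045 .4979 .044 >/dev/null
```

arm_command(targets=[-0.0008,0.0008,0,0,0,0,-0.0008,0.0008,0,0,0,0,-0.0008,0.0008,0,0,0,0,-0.0008,0.0008,0,0,0,0,-0.0008,0.0008,0,0,0,0])

```text
clock: 25.72
tcp_pos: [0.4618, 0.0044, 0.1142]
tool_rot: [0.992, 0.127, 0.005, 0.002]
force: [7.8, -6.7, 0.4]
opening: 0.167
gripper_force: 58.5
```

```bash
bash add.sh y2 .4567 .0085 .4979 .044 >/dev/null
```

arm_command(targets=[-0.0007,0.0008,0,0,0,0,-0.0007,0.0008,0,0,0,0,-0.0007,0.0008,0,0,0,0,-0.0007,0.0008,0,0,0,0,-0.0007,0.0008,0,0,0,0])

```text
clock: 26.13
tcp_pos: [0.458, 0.0081, 0.1142]
tool_rot: [0.992, 0.127, 0.004, 0.002]
force: [7.5, -7.6, 1.5]
opening: 0.169
gripper_force: 58.5
```

```bash
bash add.sh y2 .4532 .0125 .4979 .044
```

```text
ang -2.203 r 53.5 Ft 10.4 lag_t 6.69 Fr 0.5
ang -2.309 r 53.6 Ft 10.3 lag_t 6.59 Fr -0.3
ang -2.409 r 53.7 Ft 10.6 lag_t 6.49 Fr -0.5
```

arm_command(targets=[-0.0006,0.0009,0,0,0,0,-0.0006,0.0009,0,0,0,0,-0.0006,0.0009,0,0,0,0,-0.0006,0.0009,0,0,0,0,-0.0006,0.0009,0,0,0,0])

```text
clock: 26.55
tcp_pos: [0.4544, 0.0122, 0.1142]
tool_rot: [0.992, 0.127, 0.004, 0.003]
force: [5.9, -8.2, 2.6]
opening: 0.162
gripper_force: 58.6
```

```bash
bash add.sh y2 .4502 .017 .4979 .044|tail -1
```

```text
ang -2.510 r 53.9 Ft 10.1 lag_t 6.37 Fr 0.1
```

arm_command(targets=[-0.0005,0.001,0,0,0,0,-0.0005,0.001,0,0,0,0,-0.0005,0.001,0,0,0,0,-0.0005,0.001,0,0,0,0,-0.0005,0.001,0,0,0,0])

```text
clock: 26.97
tcp_pos: [0.4514, 0.0166, 0.1142]
tool_rot: [0.992, 0.126, 0.003, 0.003]
force: [5.7, -8.9, 4.1]
opening: 0.164
gripper_force: 58.7
```

```bash
bash add.sh y2 .4477 .022 .4979 .044|tail -1
```

```text
ang -2.609 r 54.0 Ft 10.5 lag_t 6.52 Fr -0.4
```

arm_command(targets=[-0.0004,0.001,0,0,0,0,-0.0004,0.001,0,0,0,0,-0.0004,0.001,0,0,0,0,-0.0004,0.001,0,0,0,0,-0.0004,0.001,0,0,0,0])

```text
clock: 27.38
tcp_pos: [0.4489, 0.021, 0.1142]
tool_rot: [0.992, 0.126, 0.003, 0.003]
force: [4.1, -10.8, 5.8]
opening: 0.168
gripper_force: 58.8
```

```bash
bash add.sh y2 .4457 .027 .4979 .044|tail -1
```

```text
ang -2.703 r 54.2 Ft 11.5 lag_t 6.80 Fr 0.8
```

arm_command(targets=[-0.0003,0.001,0,0,0,0,-0.0003,0.001,0,0,0,0,-0.0003,0.001,0,0,0,0,-0.0003,0.001,0,0,0,0,-0.0003,0.001,0,0,0,0])

```text
clock: 27.8
tcp_pos: [0.4468, 0.0253, 0.1142]
tool_rot: [0.992, 0.126, 0.002, 0.004]
force: [3.9, -11.1, 6.0]
opening: 0.169
gripper_force: 58.9
```

```bash
bash add.sh y2 .4442 .032 .4979 .044|tail -1
```

```text
ang -2.792 r 54.4 Ft 11.8 lag_t 7.15 Fr 0.1
```

All four are snug. I'm still holding yellow_2, so I'll start the second pass here.

arm_command(targets=[-0.0003,0.0011,0,0,0,0,-0.0003,0.0011,0,0,0,0,-0.0003,0.0011,0,0,0,0,-0.0003,0.0011,0,0,0,0,-0.0003,0.0011,0,0,0,0])

```text
clock: 28.22
tcp_pos: [0.4451, 0.0304, 0.1142]
tool_rot: [0.992, 0.126, 0.002, 0.004]
force: [3.1, -12.4, 7.2]
opening: 0.167
gripper_force: 58.9
```

arm_command(targets=[-0.0002,0.0011,0,0,0,0,-0.0002,0.0011,0,0,0,0,-0.0002,0.0011,0,0,0,0,-0.0002,0.0011,0,0,0,0,-0.0002,0.0011,0,0,0,0])

```text
clock: 28.63
tcp_pos: [0.4438, 0.0354, 0.1142]
tool_rot: [0.992, 0.125, 0.001, 0.004]
force: [3.5, -13.5, 8.6]
opening: 0.166
gripper_force: 59.0
```

arm_command(targets=[-0.0001,0.0011,0,0,0,0,-0.0001,0.0011,0,0,0,0,-0.0001,0.0011,0,0,0,0,-0.0001,0.0011,0,0,0,0,-0.0001,0.0011,0,0,0,0])

```text
clock: 29.05
tcp_pos: [0.4431, 0.0402, 0.1142]
tool_rot: [0.992, 0.125, 0.001, 0.004]
force: [3.6, -14.3, 9.4]
opening: 0.164
gripper_force: 59.1
```

```bash
bash add.sh y2 .4412 .0485 .4979 .044|tail -1
```

```text
ang -3.073 r 55.0 Ft 14.5 lag_t 8.37 Fr -2.6
```

arm_command(targets=[0,0.0011,0,0,0,0,0,0.0011,0,0,0,0,0,0.0011,0,0,0,0,0,0.0011,0,0,0,0,0,0.0011,0,0,0,0])

```text
clock: 29.47
tcp_pos: [0.4427, 0.0451, 0.1142]
tool_rot: [0.992, 0.125, 0.0, 0.005]
force: [2.7, -15.3, 11.2]
opening: 0.17
gripper_force: 59.2
```

```bash
bash add.sh y2 .4412 .054 .4979 .044|tail -1
```

```text
ang 3.121 r 55.2 Ft 15.2 lag_t 8.84 Fr -3.0
```

arm_command(targets=[0.0001,0.001,0,0,0,0,0.0001,0.001,0,0,0,0,0.0001,0.001,0,0,0,0,0.0001,0.001,0,0,0,0,0.0001,0.001,0,0,0,0])

```text
clock: 29.88
tcp_pos: [0.4428, 0.0495, 0.1142]
tool_rot: [0.992, 0.125, -0.0, 0.005]
force: [1.4, -17.4, 12.3]
opening: 0.167
gripper_force: 59.3
```

```bash
bash add.sh y2 .4417 .059 .4979 .044|tail -1
```

```text
ang 3.042 r 55.4 Ft 17.2 lag_t 9.32 Fr -3.1
```

arm_command(targets=[0.0004,-0.0032,0,0,0,0,0.0004,-0.0032,0,0,0,0,0.0003,-0.0031,0,0,0,0,0,0,0,0,0,0,0,0,0,0,0,0])

```text
clock: 30.3
tcp_pos: [0.4429, 0.0487, 0.1142]
tool_rot: [0.992, 0.128, 0.0, -0.0]
force: [-0.5, 0.6, 10.4]
opening: 0.17
gripper_force: 59.7
```

arm_command(targets=[0,0,0,0,0,0,0,0,0,0,0,0,0,0,0.02,0,0,0,0,0,0.02,0,0,0,0,0,0.02,0,0,0], jaw=130)

```text
clock: 30.72
tcp_pos: [0.4415, 0.0485, 0.173]
tool_rot: [0.992, 0.129, -0.002, 0.0]
force: [0.6, 0.8, -0.1]
opening: 0.491
gripper_force: 0.0
```

arm_command(targets=[0.022,0.01,0,0,0,0,0.0271,0.012,0,0,0,0,0.0271,0.012,0,0,0,0,0.0271,0.012,0,0,0,0,0.0271,0.012,0,0,0,0])

```text
clock: 31.13
tcp_pos: [0.5734, 0.107, 0.1723]
tool_rot: [0.992, 0.128, -0.002, 0.0]
force: [0.8, -0.5, -0.7]
opening: 0.487
gripper_force: 0.0
```

arm_command(targets=[0.0271,0.012,0,0,0,0,0.0271,0.012,0,0,0,0,0.0271,0.012,0,0,0,0,0.0271,0.012,0,0,0,0,0.0051,0.0018,0,0,0,0])

```text
clock: 31.55
tcp_pos: [0.689, 0.1592, 0.1709]
tool_rot: [0.992, 0.129, -0.0, -0.001]
force: [0.3, 0.3, 0.1]
opening: 0.493
gripper_force: 0.0
```

arm_command(targets=[0,0,-0.015,0,0,0,0,0,-0.015,0,0,0,0,0,-0.015,0,0,0,0,0,0,0,0,0,0,0,0,0,0,0])

```text
clock: 31.97
tcp_pos: [0.6853, 0.156, 0.1266]
tool_rot: [0.992, 0.128, -0.002, 0.0]
force: [-0.0, -0.2, 1.3]
opening: 0.489
gripper_force: 0.0
```

```bash
python3 - <<'E'
from h import *
i=cam("wrist");a=bot.capture("wrist");s=bot.read_state();print(s["tcp_pos"],s["force"],s["clock"])
for c in("red","yellow"):
    for x in blobs(a,c,40): print(c,x[0],x[1],plane(i,x[0],.14)[0].round(4))
E
```

```text
[0.68637125 0.15633704 0.12807033] [-0.27546421  0.73667716  0.691423  ] 32.0167
red [559.6 348.5] [ 520  314   75   70 1605] [0.6703 0.0049 0.14  ]
yellow [313.3 235.8] [308 225  11  26 174] [0.7037 0.1627 0.14  ]
yellow [310.8 277.8] [303 271  20  12  63] [0.6796 0.1579 0.14  ]
```

arm_command(targets=[0,0,-0.009,0,0,0,0,0,-0.006,0,0,0,0,0,0,0,0,0,0,0,0,0,0,0,0,0,0,0,0,0])

```text
clock: 32.43
tcp_pos: [0.687, 0.1567, 0.1135]
tool_rot: [0.992, 0.129, 0.0, -0.0]
force: [0.5, 0.1, -0.1]
opening: 0.493
gripper_force: 0.0
```

arm_command(targets=[0,0,0,0,0,0,0,0,0,0,0,0,0,0,0,0,0,0,0,0,0,0,0,0,0,0,0,0,0,0], jaw=255)

```text
clock: 32.85
tcp_pos: [0.687, 0.1575, 0.1139]
tool_rot: [0.992, 0.129, 0.0, -0.001]
force: [-1.3, 0.5, 2.1]
opening: 0.168
gripper_force: 58.5
```

arm_command(targets=[0.0006,-0.0014,0,0,0,0,0.0006,-0.0014,0,0,0,0,0.0006,-0.0014,0,0,0,0,0.0006,-0.0014,0,0,0,0,0.0006,-0.0014,0,0,0,0])

```text
clock: 33.27
tcp_pos: [0.6872, 0.1571, 0.1139]
tool_rot: [0.991, 0.131, -0.002, -0.005]
force: [-6.0, 10.3, 5.6]
opening: 0.169
gripper_force: 59.0
```

arm_command(targets=[0.0004,-0.001,0,0,0,0,0.0004,-0.001,0,0,0,0,0.0004,-0.001,0,0,0,0,0.0004,-0.001,0,0,0,0,0.0004,-0.001,0,0,0,0])

```text
clock: 33.68
tcp_pos: [0.6887, 0.1538, 0.1139]
tool_rot: [0.991, 0.131, -0.002, -0.006]
force: [-6.1, 10.3, 5.2]
opening: 0.167
gripper_force: 59.1
```

arm_command(targets=[0.0003,-0.0011,0,0,0,0,0.0003,-0.0011,0,0,0,0,0.0003,-0.0011,0,0,0,0,0.0003,-0.0011,0,0,0,0,0.0003,-0.0011,0,0,0,0])

```text
clock: 34.1
tcp_pos: [0.6903, 0.1493, 0.1139]
tool_rot: [0.991, 0.132, -0.002, -0.007]
force: [-5.0, 12.1, 4.8]
opening: 0.165
gripper_force: 59.1
```

arm_command(targets=[0.0002,-0.0011,0,0,0,0,0.0002,-0.0011,0,0,0,0,0.0002,-0.0011,0,0,0,0,0.0002,-0.0011,0,0,0,0,0.0002,-0.0011,0,0,0,0])

```text
clock: 34.52
tcp_pos: [0.6915, 0.1449, 0.114]
tool_rot: [0.991, 0.132, -0.001, -0.008]
force: [-5.6, 13.1, 5.1]
opening: 0.168
gripper_force: 59.1
```

```bash
bash add.sh y1 .6942 .1343 .6373 .1306|tail -1
```

```text
ang 0.258 r 56.1 Ft 14.0 lag_t 10.91 Fr -2.1
```

Turned 0.237 so far; continue to about 0.05.

arm_command(targets=[0.0001,-0.0011,0,0,0,0,0.0001,-0.0011,0,0,0,0,0.0001,-0.0011,0,0,0,0,0.0001,-0.0011,0,0,0,0,0.0001,-0.0011,0,0,0,0])

```text
clock: 34.93
tcp_pos: [0.6923, 0.1404, 0.114]
tool_rot: [0.991, 0.132, -0.001, -0.008]
force: [-4.0, 14.4, 4.4]
opening: 0.17
gripper_force: 59.0
```

arm_command(targets=[0.0001,-0.0012,0,0,0,0,0.0001,-0.0012,0,0,0,0,0.0001,-0.0012,0,0,0,0,0.0001,-0.0012,0,0,0,0,0.0001,-0.0012,0,0,0,0])

```text
clock: 35.35
tcp_pos: [0.6928, 0.1354, 0.1141]
tool_rot: [0.991, 0.132, -0.0, -0.009]
force: [-4.6, 15.5, 3.2]
opening: 0.165
gripper_force: 59.0
```

```bash
bash add.sh y1 .6952 .1228 .6373 .1306|tail -1
```

```text
ang 0.086 r 55.8 Ft 15.9 lag_t 12.74 Fr -3.2
```

arm_command(targets=[0,-0.0006,0,0,0,0,0,-0.0006,0,0,0,0,0,-0.0006,0,0,0,0,0,-0.0006,0,0,0,0,0,-0.0006,0,0,0,0])

```text
clock: 35.77
tcp_pos: [0.6929, 0.1325, 0.114]
tool_rot: [0.991, 0.132, -0.0, -0.009]
force: [-4.7, 16.2, 2.4]
opening: 0.173
gripper_force: 59.0
```

```bash
bash add.sh y1 .6952 .1198 .6373 .1306|tail -1
```

```text
ang 0.034 r 55.6 Ft 16.4 lag_t 12.76 Fr -4.2
```

arm_command(targets=[-0.0008,0.0044,0,0,0,0,-0.0008,0.0044,0,0,0,0,-0.0007,0.0044,0,0,0,0,0,0,0,0,0,0,0,0,0,0,0,0])

```text
clock: 36.18
tcp_pos: [0.6927, 0.1329, 0.114]
tool_rot: [0.992, 0.129, -0.0, -0.0]
force: [-2.6, 2.1, 4.7]
opening: 0.168
gripper_force: 59.1
```

arm_command(targets=[0,0,0,0,0,0,0,0,0,0,0,0,0,0,0.02,0,0,0,0,0,0.02,0,0,0,0,0,0.02,0,0,0], jaw=130)

```text
clock: 36.6
tcp_pos: [0.6932, 0.1303, 0.1728]
tool_rot: [0.992, 0.128, -0.001, 0.001]
force: [-0.4, -0.2, -0.6]
opening: 0.49
gripper_force: 0.0
```

arm_command(targets=[-0.0067,-0.029,0,0,0,0,-0.0067,-0.029,0,0,0,0,-0.0067,-0.029,0,0,0,0,-0.0067,-0.029,0,0,0,0,-0.0068,-0.029,0,0,0,0])

```text
clock: 37.02
tcp_pos: [0.6591, -0.0159, 0.1728]
tool_rot: [0.992, 0.128, -0.0, 0.001]
force: [-0.7, -0.6, -0.8]
opening: 0.489
gripper_force: 0.0
```

arm_command(targets=[0,0,0,0,0,0,0,0,-0.015,0,0,0,0,0,-0.015,0,0,0,0,0,-0.015,0,0,0,0,0,0,0,0,0])

```text
clock: 37.43
tcp_pos: [0.6572, -0.0139, 0.1244]
tool_rot: [0.992, 0.128, -0.004, 0.0]
force: [-0.7, 0.4, 0.3]
opening: 0.49
gripper_force: 0.0
```

```bash
python3 - <<'E'
from h import *
i=cam("wrist");a=bot.capture("wrist");s=bot.read_state();print(s["tcp_pos"],s["force"],s["clock"])
for c in("red","yellow"):
    for x in blobs(a,c,40): print(c,x[0],x[1],plane(i,x[0],.14)[0].round(4))
E
```

```text
[ 0.65821552 -0.01375366  0.1261522 ] [-0.99371647 -1.03863633 -0.10446677] 37.4833
red [313.8 237.4] [307 227  13  27 220] [ 0.6759 -0.0075  0.14  ]
red [316.2 272.6] [302 260  29  26 564] [ 0.6567 -0.0137  0.14  ]
red [  8.9 383.9] [  0 373  21  26 246] [0.5333 0.1478 0.14  ]
yellow [ 11.5 131.8] [  0 113  27  36 756] [0.6914 0.1341 0.14  ]
```

arm_command(targets=[0,0,-0.009,0,0,0,0,0,-0.005,0,0,0,0,0,0,0,0,0,0,0,0,0,0,0,0,0,0,0,0,0])

```text
clock: 37.9
tcp_pos: [0.6599, -0.0127, 0.1148]
tool_rot: [0.992, 0.129, 0.0, 0.0]
force: [-0.6, -0.1, -0.4]
opening: 0.489
gripper_force: 0.0
```

arm_command(targets=[0,0,0,0,0,0,0,0,0,0,0,0,0,0,0,0,0,0,0,0,0,0,0,0,0,0,0,0,0,0], jaw=255)

```text
clock: 38.32
tcp_pos: [0.6597, -0.012, 0.115]
tool_rot: [0.992, 0.129, 0.0, -0.0]
force: [-0.8, 1.2, 4.1]
opening: 0.162
gripper_force: 58.5
```

arm_command(targets=[-0.0013,-0.0008,0,0,0,0,-0.0013,-0.0008,0,0,0,0,-0.0013,-0.0008,0,0,0,0,-0.0013,-0.0008,0,0,0,0,-0.0013,-0.0008,0,0,0,0])

```text
clock: 38.73
tcp_pos: [0.659, -0.0123, 0.1152]
tool_rot: [0.992, 0.13, 0.008, -0.002]
force: [11.2, 6.6, -3.9]
opening: 0.166
gripper_force: 58.4
```

arm_command(targets=[-0.001,-0.0005,0,0,0,0,-0.001,-0.0005,0,0,0,0,-0.001,-0.0005,0,0,0,0,-0.001,-0.0005,0,0,0,0,-0.001,-0.0005,0,0,0,0])

```text
clock: 39.15
tcp_pos: [0.6549, -0.0147, 0.1153]
tool_rot: [0.991, 0.13, 0.009, -0.002]
force: [10.9, 6.9, -4.3]
opening: 0.163
gripper_force: 58.4
```

arm_command(targets=[-0.001,-0.0004,0,0,0,0,-0.001,-0.0004,0,0,0,0,-0.001,-0.0004,0,0,0,0,-0.001,-0.0004,0,0,0,0,-0.001,-0.0004,0,0,0,0])

```text
clock: 39.57
tcp_pos: [0.6505, -0.0168, 0.1154]
tool_rot: [0.991, 0.13, 0.009, -0.002]
force: [13.2, 6.0, -5.3]
opening: 0.169
gripper_force: 58.4
```

arm_command(targets=[-0.001,-0.0003,0,0,0,0,-0.001,-0.0003,0,0,0,0,-0.001,-0.0003,0,0,0,0,-0.001,-0.0003,0,0,0,0,-0.001,-0.0003,0,0,0,0])

```text
clock: 39.98
tcp_pos: [0.646, -0.0185, 0.1154]
tool_rot: [0.991, 0.13, 0.01, -0.002]
force: [14.1, 6.0, -6.3]
opening: 0.165
gripper_force: 58.5
```

```bash
bash add.sh r2 .6378 -.022 .629 .0311|tail -1
```

```text
ang -1.241 r 52.4 Ft 15.2 lag_t 8.88 Fr -1.1
```

arm_command(targets=[-0.0011,-0.0002,0,0,0,0,-0.0011,-0.0002,0,0,0,0,-0.0011,-0.0002,0,0,0,0,-0.0011,-0.0002,0,0,0,0,-0.0011,-0.0002,0,0,0,0])

```text
clock: 40.4
tcp_pos: [0.641, -0.0198, 0.1154]
tool_rot: [0.991, 0.13, 0.01, -0.001]
force: [13.6, 5.4, -6.9]
opening: 0.166
gripper_force: 58.5
```

arm_command(targets=[-0.0011,-0.0001,0,0,0,0,-0.0011,-0.0001,0,0,0,0,-0.0011,-0.0001,0,0,0,0,-0.0011,-0.0001,0,0,0,0,-0.0011,-0.0001,0,0,0,0])

```text
clock: 40.82
tcp_pos: [0.6361, -0.0207, 0.1155]
tool_rot: [0.991, 0.13, 0.011, -0.001]
force: [15.8, 5.6, -7.9]
opening: 0.161
gripper_force: 58.5
```

```bash
bash add.sh r2 .6268 -.0235 .629 .034|tail -2
```

```text
ang -1.258 r 55.2 Ft 15.2 lag_t 8.87 Fr -1.3
ang -1.441 r 55.1 Ft 16.4 lag_t 9.64 Fr -3.5
```

arm_command(targets=[0.0031,0.0009,0,0,0,0,0.0031,0.0009,0,0,0,0,0.0031,0.001,0,0,0,0,0,0,0,0,0,0,0,0,0,0,0,0])

```text
clock: 41.23
tcp_pos: [0.6364, -0.0207, 0.1151]
tool_rot: [0.992, 0.129, 0.0, -0.0]
force: [-1.0, 3.0, 4.5]
opening: 0.168
gripper_force: 59.8
```

arm_command(targets=[0,0,0,0,0,0,0,0,0,0,0,0,0,0,0.02,0,0,0,0,0,0.02,0,0,0,0,0,0.02,0,0,0], jaw=130)

```text
clock: 41.65
tcp_pos: [0.6351, -0.023, 0.1737]
tool_rot: [0.992, 0.128, -0.002, 0.001]
force: [0.6, 0.5, 0.5]
opening: 0.488
gripper_force: 0.0
```

arm_command(targets=[-0.0175,0.0236,0,0,0,0,-0.0175,0.0236,0,0,0,0,-0.0175,0.0236,0,0,0,0,-0.0175,0.0236,0,0,0,0,-0.0175,0.0236,0,0,0,0])

```text
clock: 42.07
tcp_pos: [0.5473, 0.096, 0.1736]
tool_rot: [0.992, 0.128, -0.001, 0.001]
force: [0.1, 0.8, 0.1]
opening: 0.487
gripper_force: 0.0
```

arm_command(targets=[-0.0175,0.0236,0,0,0,0,-0.0175,0.0236,0,0,0,0,-0.0175,0.0236,0,0,0,0,-0.0173,0.0239,0,0,0,0,0,0,0,0,0,0])

```text
clock: 42.48
tcp_pos: [0.4742, 0.1966, 0.1738]
tool_rot: [0.991, 0.133, -0.002, -0.001]
force: [-1.4, 0.1, -0.2]
opening: 0.489
gripper_force: 0.0
```

arm_command(targets=[0,0,-0.015,0,0,0,0,0,-0.015,0,0,0,0,0,-0.015,0,0,0,0,0,0,0,0,0,0,0,0,0,0,0])

```text
clock: 42.9
tcp_pos: [0.4785, 0.19, 0.1285]
tool_rot: [0.992, 0.128, -0.001, 0.001]
force: [0.4, -1.2, 0.7]
opening: 0.492
gripper_force: 0.0
```

```bash
python3 - <<'E'
from h import *
i=cam("wrist");a=bot.capture("wrist");s=bot.read_state();print(s["tcp_pos"],s["force"],s["clock"])
for c in("red","yellow"):
    for x in blobs(a,c,40): print(c,x[0],x[1],plane(i,x[0],.14)[0].round(4))
E
```

```text
[0.47919608 0.19050388 0.1292718 ] [ 0.1100884  -0.28909981  0.98145867] 42.95
red [314. 237.] [311 226   6  23  79] [0.4955 0.1961 0.14  ]
red [316.1 265.7] [303 258  25  17 229] [0.4796 0.1908 0.14  ]
red [312.2 277. ] [302 271  26  12 148] [0.4723 0.1911 0.14  ]
```

arm_command(targets=[0,0,-0.009,0,0,0,0,0,-0.007,0,0,0,0,0,0,0,0,0,0,0,0,0,0,0,0,0,0,0,0,0])

```text
clock: 43.37
tcp_pos: [0.4791, 0.1913, 0.1134]
tool_rot: [0.992, 0.129, 0.0, -0.0]
force: [-0.7, 0.4, 0.3]
opening: 0.494
gripper_force: 0.0
```

arm_command(targets=[0,0,0,0,0,0,0,0,0,0,0,0,0,0,0,0,0,0,0,0,0,0,0,0,0,0,0,0,0,0], jaw=255)

```text
clock: 43.78
tcp_pos: [0.4791, 0.1922, 0.1138]
tool_rot: [0.992, 0.129, 0.0, -0.001]
force: [-0.8, 1.9, 3.6]
opening: 0.165
gripper_force: 58.5
```

arm_command(targets=[0.0013,0.0008,0,0,0,0,0.0013,0.0008,0,0,0,0,0.0013,0.0008,0,0,0,0,0.0013,0.0008,0,0,0,0,0.0013,0.0008,0,0,0,0])

```text
clock: 44.2
tcp_pos: [0.4794, 0.1925, 0.1134]
tool_rot: [0.992, 0.129, -0.007, 0.002]
force: [-13.4, -4.0, 18.4]
opening: 0.17
gripper_force: 59.8
```

arm_command(targets=[0.001,0.0005,0,0,0,0,0.001,0.0005,0,0,0,0,0.001,0.0005,0,0,0,0,0.001,0.0005,0,0,0,0,0.001,0.0005,0,0,0,0])

```text
clock: 44.62
tcp_pos: [0.4834, 0.1947, 0.1134]
tool_rot: [0.992, 0.129, -0.008, 0.003]
force: [-13.5, -4.4, 16.9]
opening: 0.168
gripper_force: 59.8
```

arm_command(targets=[0.001,0.0004,0,0,0,0,0.001,0.0004,0,0,0,0,0.001,0.0004,0,0,0,0,0.001,0.0004,0,0,0,0,0.001,0.0004,0,0,0,0])

```text
clock: 45.03
tcp_pos: [0.488, 0.1969, 0.1135]
tool_rot: [0.992, 0.129, -0.008, 0.003]
force: [-14.6, -4.3, 18.1]
opening: 0.169
gripper_force: 59.9
```

arm_command(targets=[0.001,0.0003,0,0,0,0,0.001,0.0003,0,0,0,0,0.001,0.0003,0,0,0,0,0.001,0.0003,0,0,0,0,0.001,0.0003,0,0,0,0])

```text
clock: 45.45
tcp_pos: [0.4927, 0.1985, 0.1135]
tool_rot: [0.992, 0.129, -0.009, 0.003]
force: [-14.7, -2.6, 18.0]
opening: 0.166
gripper_force: 59.8
```

```bash
bash add.sh r1 .5003 .202 .5079 .1435|tail -2
python3 - <<'E'
import numpy as np
from scipy.optimize import least_squares
p=np.loadtxt("r1")[:,2:4]
c=least_squares(lambda c:np.hypot(*(p-c).T)-.055,[.508,.1435]).x;d=p-c;print(c,np.arctan2(d[:,1],d[:,0]).round(3))
E
```

```text
ang 2.109 r 56.7 Ft 12.6 lag_t 7.74 Fr 3.6
ang 1.841 r 57.0 Ft 14.8 lag_t 8.28 Fr 1.4
[0.50805322 0.14560746] [2.808 2.705 2.6   2.499 2.395 2.302 2.208 2.131 1.854]
```

arm_command(targets=[0.001,0.0002,0,0,0,0,0.001,0.0002,0,0,0,0,0.001,0.0002,0,0,0,0,0.001,0.0002,0,0,0,0,0.001,0.0002,0,0,0,0])

```text
clock: 45.87
tcp_pos: [0.4975, 0.1996, 0.1135]
tool_rot: [0.992, 0.129, -0.009, 0.002]
force: [-15.7, -4.6, 18.6]
opening: 0.166
gripper_force: 59.8
```

arm_command(targets=[0.001,0.0001,0,0,0,0,0.001,0.0001,0,0,0,0,0.001,0.0001,0,0,0,0,0.001,0.0001,0,0,0,0,0.001,0.0001,0,0,0,0])

```text
clock: 46.28
tcp_pos: [0.5021, 0.2005, 0.1136]
tool_rot: [0.992, 0.129, -0.009, 0.002]
force: [-15.4, -3.8, 18.1]
opening: 0.163
gripper_force: 59.9
```

```bash
bash add.sh r1 .5103 .2035 .5081 .1456|tail -3
```

```text
ang 2.131 r 55.0 Ft 12.6 lag_t 7.76 Fr 3.9
ang 1.854 r 55.1 Ft 14.8 lag_t 8.30 Fr 1.6
ang 1.680 r 55.2 Ft 15.7 lag_t 8.52 Fr -2.1
```

arm_command(targets=[-0.0027,-0.001,0,0,0,0,-0.0027,-0.001,0,0,0,0,-0.0027,-0.001,0,0,0,0,0,0,0,0,0,0,0,0,0,0,0,0])

```text
clock: 46.7
tcp_pos: [0.5019, 0.2004, 0.1139]
tool_rot: [0.992, 0.129, -0.0, -0.0]
force: [-3.0, -0.6, 7.0]
opening: 0.17
gripper_force: 58.7
```

arm_command(targets=[0,0,0,0,0,0,0,0,0,0,0,0,0,0,0.02,0,0,0,0,0,0.02,0,0,0,0,0,0.02,0,0,0], jaw=130)

```text
clock: 47.12
tcp_pos: [0.5025, 0.1988, 0.1731]
tool_rot: [0.992, 0.128, -0.001, 0.001]
force: [0.8, -0.3, -0.5]
opening: 0.492
gripper_force: 0.0
```

arm_command(targets=[0,0,0.02,0,0,0,0,0,0.02,0,0,0,0,0,0.02,0,0,0,0,0,0.01,0,0,0,0,0,0,0,0,0])

```text
clock: 47.53
tcp_pos: [0.5041, 0.1998, 0.2452]
tool_rot: [0.992, 0.128, 0.002, -0.0]
force: [-0.1, -0.2, 0.5]
opening: 0.487
gripper_force: 0.0
```

arm_command(targets=[0,0,0,0,0,0,0,0,0,0,0,0,0,0,0,0,0,0,0,0,0,0,0,0,0,0,0,0,0,0])

```text
clock: 47.95
tcp_pos: [0.5021, 0.1996, 0.2424]
tool_rot: [0.992, 0.129, -0.001, 0.0]
force: [0.6, -0.4, 0.2]
opening: 0.492
gripper_force: 0.0
```

```bash
python3 - <<'E'
from h import *
b=bot.capture("scene");cv2.imwrite("pics/end.png",b);s=bot.read_state();print(s["tcp_pos"],s["force"],s["clock"])
E
```

```text
[0.5021914  0.1997     0.24262149] [-0.25267473 -0.26531365  0.30888378] 48.0
```

View pics/end.png

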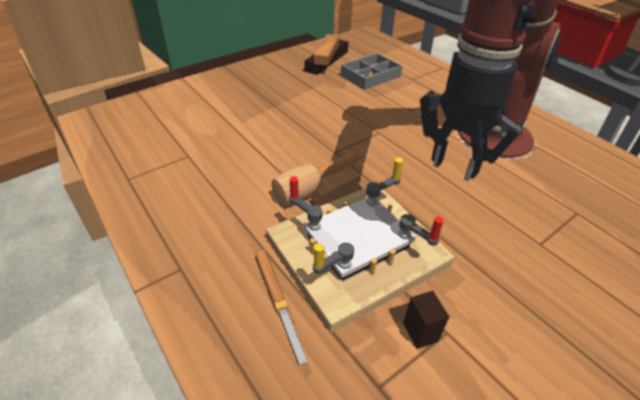

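The scene shows the gripper clear above the press at (470,140). All four grips are turned, at (294,188), (397,168), (437,228) and (319,257). The mallet, chisel and block have not moved.

```bash
python3 -c "
from bench import bot
print(bot.job_done())"
```

```text
the job is handed in; nothing more can be done
None
```

I brought all four cranks to snug (reds first), then turned each on by about 0.45 rad to tight (yellows first), released the gripper and handed the job in at 48 s; the bystanders were left alone, and no verdict came back.

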